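# Reset the test jig with a driver tip

### The job

Take the red precision screwdriver out of the stand and, holding it upright, use its tip to press the yellow button at the bottom of its well on the phone test jig fully down for a moment. Then put the red driver back upright, all the way down in the hole of the stand it came from, and let go of it. Leave the white button and the blue driver alone.

Things in the scene. Friction and masses are not known exactly. Their poses are not given: they have to be found in the camera images.
- driver_red: Precision screwdriver, red handle, 33 g, 135 mm, upright, tip down in the stand. Own +y runs from tip to cap. Origin 67.5 mm from the tip on the handle's surface; the long axis lies 6 mm along own +z from it. From the tip: 0-44 mm steel blade 4 mm thick, 44-126 mm round handle 11 mm thick, 126-135 mm cap 14 mm wide. Grip about 100 mm from the tip.
- driver_red_tip (a point): The very tip of the red driver's blade, on its long axis, about 4 mm above the bench at the start. Same axes as the driver body (+y up the driver). It may lean up to 5 degrees in its loose hole.
- yellow_button_top (a point): Centre of the top face of the yellow spring button, 17 mm across, 40 mm above the bench at rest; moves with it. It lies 10 mm deep in a round well, 20 mm wide (mouth 26), in a grey 52 x 52 mm module with a yellow ring, flat top 50 mm above the bench, at the near side of a fixed phone test jig (156 x 176 mm). z is up. The white module is 92 mm beside it, on either side.
- yellow_button (a joint): Travel of the yellow button, m: 0 at rest, 0.005 fully down; springs back. It takes about 1.2 N to start it and 4 N to hold it fully down. Counts as pressed beyond 0.0035.
- white_button (a joint): Travel of the white button of the other module, built the same; 0 at rest, 0.005 down. Not to be pressed.
- driver_blue: The same kind of screwdriver with a blue handle, in the other hole of the stand (same sizes, origin and axes as the red one). Not to be moved.
- stand: Fixed aluminium driver stand, 56 (x) x 136 (y) mm, top 68 mm above the bench; origin under its centre. Two round holes at y = +36 and -36 mm, 16 mm wide (funnelled to 24) through the 18 mm top plate; below each an 8 mm tip socket (funnelled to 16), mouth 16 mm, floor 4 mm above the bench. Handles show from 68 to 130 mm up. Which driver is in which hole varies.

How it is judged (in metres and radians):
On the way, in this order (a step that is already met when the one before it is completed fails the run):
1. the red driver is lifted clear out of the stand, held upright (height (world z) of driver_red_tip above 0.075 m and angle between driver_red_tip's own y axis and vertical below 0.35 rad), for 0.1 s.
2. the yellow button is down (beyond 3.5 of its 5 mm) under the red driver's tip (value of joint yellow_button above 0.0035 m and distance between driver_red_tip and yellow_button_top below 0.012 m and angle between driver_red_tip's own y axis and vertical below 0.35 rad), for 0.1 s.
At the end, for the whole second after the job is handed in: the red driver stands at rest back in its own hole, tip within 12 mm of where it started and within 10 degrees of upright, and the yellow button has sprung back (distance of driver_red_tip from where it was at the start of the episode below 0.012 m and angle between driver_red_tip's own y axis and vertical below 0.175 rad and linear speed of driver_red below 0.02 m/s and value of joint yellow_button below 0.001 m); the robot touches nothing.
It fails at once if the white button is pressed (more than 2 of its 5 mm) (value of joint white_button above 0.002 m).
It fails at once if the blue driver is moved by more than 20 mm (distance of driver_blue from where it was at the start of the episode above 0.02 m).
It also fails if it takes over 51 s, if anything falls off the work surface, if the arm or the gripper's body presses on something with over 40 N, if the wrist force passes 120 N, or if a joint passes its speed limit or range.

### The arm

A 6-joint arm with a two-finger parallel gripper is mounted at the origin on a cart in front of the work surface, level with it; the furniture and walls round the work are solid. World frame = base frame: x ahead of the robot, y to its left, z up, the work surface at z = 0. Lengths are in mm, angles in rad, forces in N, time in s.
With the tool pointing down it reaches from about 350 to 975 mm from the base axis. Payload 7.1 kg.
Tool frame: the origin (TCP) lies midway between the tips of the shut fingers; the grasp point (between the pads) lies 19 mm behind it (ctrl.grip_depth is the distance from the TCP to the grasp point, in mm); z points along the fingers, y is the line along which they close (so a half turn about z gives the same grasp; the last joint's range is limited). The gripper opens to 88 mm and grips with 3 to 60 N. Pads are 20 mm wide; open, the fingers measure 115 mm over their backs; the gripper's body (75 mm by 178 mm) begins 61 mm behind the grasp point.
Start: joints at [-1.12, 0.423, 1.63, -0, 1.089, -0.019], TCP at [282.956, -557.262, 222.675] pointing down, gripper open.
Joint ranges: [-3, 3], [-0.9, 2.11], [0.09, 2.58], [-1.31, 4.45], [0.11, 2.69], [-2.54, 2.54]. Speed limits (rad/s): [2.39, 2.39, 3.01, 3.14, 3.14, 3.14].

### API

Orientations are given as a rotation vector (axis times angle).
In Python, from workcell import get_obs, vision, ctrl gives the robot as it stands.
- The arm moves only by the tool step_arm, never from a script. Its argument "plan" is a list of rows, each a list of 7 numbers: the opening, from -1 (shut) to 1 (fully open), then the shift along the tool's x, y, z as a fraction of full scale, then the turn, a rotation vector about the tool's x, y, z as a fraction of full scale. In form: [[fingers, dx, dy, dz, wx, wy, wz], ...]. A call has 1 to 20 rows; each row shifts and turns the commanded pose from where the row before left it, along the tool's axes as they then stand; what a row does not reach is not made up. Full scale, the value 1, is 50 mm for a shift and 0.12 rad for a turn. A row lasts 1/8 s, in which the tool goes at most 62.5 mm and 10.7 degrees, less where a joint would pass 70% of its speed; a pose out of reach is approached as far as the arm can. A call with a number of a shift or a turn outside -1 to 1 is refused whole. A call with a gripper value outside its range is refused whole. The fingers move at their own pace and stop on an object; the grip force is fixed at half the most. Time passes only in rows, so rows that do not move let the fingers close. It gives the time, the measured TCP pose, the force, the opening and the grip force at its end, in the units of the state.
- get_obs(): the state, without advancing time (a new reading comes with each control period).
- vision.get_image(name): name is "scene" or "top" or "wrist"; returns a dict with "pixels" (384x512x3 uint8, red, green, blue), "depth" (384x512 float32, mm along the optical axis (not along the pixel's ray), 0 where there is no reading), "fx", "fy", "cx", "cy" (pixels), "T" (4x4, takes a point from camera to world coordinates); the wrist camera has in their place "T_tool_cam" (4x4, takes a point from camera to tool coordinates, whose origin is the TCP and whose axes are the flange's). Camera axes: x right, y down, z forward; pixel columns grow to the right and rows downward; lengths in mm; the calibration is good to about 2 mm. A picture is of the moment at which its call begins: read the wrist's pose just before it.
- ctrl.close_job(): hands the job in; it is judged then, once.
The state is a dict: "t": time; "qpos": joint angles; "qvel": joint speeds; "joint_torque": joint torques, N m; "ee_pos": TCP position; "orientation": TCP orientation; "ft_force": force on the tool from outside, world axes, zero at the start; "moment": the same for the moment, N m; "width": finger opening in mm; "grasp_force": force on a finger pad.
Only numpy, scipy, OpenCV 4.12 (cv2) and the standard library are available. Lean on these libraries where they do the work, as an engineer would, in place of code of your own. Each camera call takes 0.05 s, during which the arm holds its last target. There are 200 camera calls.

## Working session

There is one attempt and no reset: what is moved stays moved. The work goes in short steps, Python scripts to look and compute and a tool call to move; the robot and the scene stay as the last step left them, time stands still between calls to the robot, and variables do not carry over. Pictures are saved under pics/ and viewed, at most 10 in all, crops included, and the job is handed in when it is done.

Besides the shell and the picture viewer there is one more tool, called after "Request:" as name(argument=value, ...) on one line, values as JSON. step_arm: Moves the arm, as the interface text tells. Its arguments: {"type":"object","properties":{"plan":{"type":"array","items":{"type":"array","items":{"type":"number","minimum":-1,"maximum":1}}}},"required":["plan"]}

```bash
mkdir -p pics
cat > h.py <<'E'
import numpy as np, cv2
from scipy.spatial.transform import Rotation as R
from workcell import get_obs, vision, ctrl
def cam(n):
    o=get_obs(); im=vision.get_image(n)
    if n=="wrist":
        T=np.eye(4);T[:3,:3]=R.from_rotvec(o["orientation"]).as_matrix();T[:3,3]=o["ee_pos"]
        im["T"]=T@im["T_tool_cam"]
    return im
def save(im,f): cv2.imwrite("pics/"+f,cv2.cvtColor(im["pixels"],cv2.COLOR_RGB2BGR))
def ray(im,u,v):
    d=np.array([(u-im["cx"])/im["fx"],(v-im["cy"])/im["fy"],1.]); return im["T"][:3,3],im["T"][:3,:3]@d
def onplane(im,u,v,z):
    c,d=ray(im,u,v); return c+d*(z-c[2])/d[2]
def cloud(im):
    v,u=np.mgrid[0:384,0:512];z=im["depth"]
    P=np.stack([(u-im["cx"])/im["fx"]*z,(v-im["cy"])/im["fy"]*z,z],-1)
    return P@im["T"][:3,:3].T+im["T"][:3,3]
def cross(i1,p1,i2,p2):
    c1,d1=ray(i1,*p1);c2,d2=ray(i2,*p2)
    s=np.linalg.lstsq(np.stack([d1,-d2],1),c2-c1,rcond=None)[0]
    a,b=c1+d1*s[0],c2+d2*s[1]; return (a+b)/2,np.linalg.norm(a-b)
def mask(im,col):
    h=cv2.cvtColor(im["pixels"],cv2.COLOR_RGB2HSV)
    H,S,V=[h[...,i].astype(int) for i in range(3)]
    return {"red":((H<8)|(H>172))&(S>130)&(V>60),"blue":(H>100)&(H<125)&(S>130)&(V>50),"yellow":(H>20)&(H<35)&(S>130)&(V>80)}[col]
def blobs(m,mn=8):
    n,l,s,c=cv2.connectedComponentsWithStats(m.astype(np.uint8)); return [(s[i].tolist(),c[i].round(1).tolist(),l==i) for i in range(1,n) if s[i,4]>=mn]
E
python3 - <<'E'
from h import *
for n in ("scene","top"):
    im=cam(n);save(im,n+"1.png");W=cloud(im)
    print(n,im["T"][:3,3].round(),im["fx"])
    for c in("red","blue","yellow"):
        for s,ce,m in blobs(mask(im,c)):
            p=W[m&(im["depth"]>0)]
            print(c,s,ce,p.min(0).round(),np.median(p,0).round(),p.max(0).round())
E
```

```text
scene [ 12. 760. 521.] 418.8839247114614
red [176, 141, 12, 12, 60] [182.3, 146.1] [751. -13. 104.] [756.   7. 121.] [760.  26. 132.]
red [266, 144, 42, 19, 369] [285.0, 153.4] [ 563. -400.   -3.] [ 626. -314.   20.] [ 752. -294.   32.]
red [180, 176, 7, 5, 26] [183.0, 178.3] [737.  13.  29.] [749.  22.  34.] [759.  27.  38.]
red [214, 189, 6, 28, 112] [216.3, 202.5] [509. 161.  65.] [513. 167.  97.] [519. 171. 129.]
blue [201, 205, 6, 30, 119] [203.2, 219.8] [486. 232.  64.] [491. 236.  96.] [496. 239. 131.]
yellow [285, 173, 14, 5, 31] [291.8, 175.5] [ 478. -143.   38.] [ 498. -133.   49.] [ 517. -110.   52.]
top [ 277.   51. 1168.] 459.8713472546953
red [273, 87, 15, 7, 38] [281.2, 89.9] [754. -13. 103.] [758.   1. 117.] [761.  21. 134.]
red [272, 103, 4, 6, 20] [273.4, 105.3] [743.  14.  32.] [752.  19.  37.] [758.  22.  40.]
red [397, 120, 33, 56, 407] [406.5, 153.1] [ 567. -387.   -1.] [ 611. -319.   28.] [ 712. -299.   36.]
red [425, 132, 5, 28, 37] [426.7, 145.2] [ 605. -386.   25.] [ 640. -375.   29.] [ 678. -369.   36.]
red [404, 161, 5, 4, 11] [406.0, 162.7] [ 590. -323.   30.] [ 594. -318.   33.] [ 599. -313.   36.]
red [418, 164, 5, 4, 12] [420.1, 165.3] [ 583. -359.   30.] [ 587. -353.   32.] [ 592. -348.   36.]
red [214, 188, 4, 6, 17] [216.0, 190.1] [511. 157.  65.] [512. 160.  98.] [517. 163. 122.]
blue [134, 54, 6, 7, 24] [136.8, 57.6] [866. 367.  62.] [871. 373.  71.] [882. 381.  75.]
blue [186, 197, 4, 6, 16] [187.6, 199.1] [490. 225.  63.] [491. 227.  95.] [495. 231. 121.]
yellow [164, 30, 15, 15, 162] [171.4, 37.2] [946. 280.  -3.] [965. 298.   9.] [988. 317.  17.]
yellow [329, 192, 14, 14, 42] [335.8, 198.4] [ 482. -148.   47.] [ 497. -134.   52.] [ 516. -116.   58.]
yellow [332, 196, 7, 7, 38] [334.7, 199.0] [ 491. -142.   21.] [ 500. -132.   39.] [ 510. -124.   46.]
```

```bash
python3 -c "
import cv2,numpy as np
cv2.imwrite('pics/both1.png',cv2.resize(np.vstack([cv2.imread('pics/scene1.png'),cv2.imread('pics/top1.png')]),None,fx=.78,fy=.78))"
```

```text
(no output)
```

View pics/both1.png

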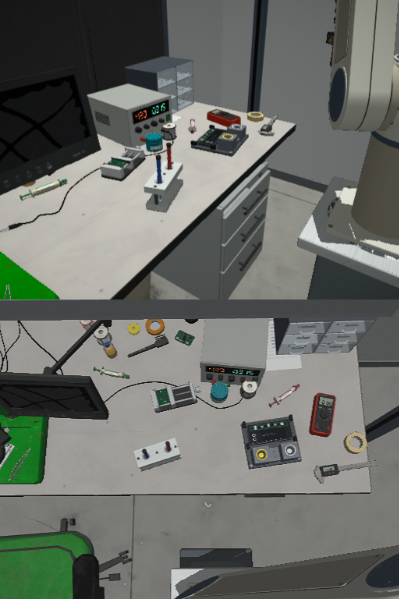

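The picture shows the stand left of centre. The red driver is the nearer hole to the jig (scene px 216,202; top px 216,190), blue is on the far left (top px 188,199), and the yellow button is on the jig (top px 335,199) with white to its right.

Run:
```python
from h import *
o=get_obs();print(R.from_rotvec(o["orientation"]).as_matrix().round(3),o["width"],o["t"])
im=cam("wrist");print(im["T_tool_cam"].round(3),im["fx"],im["cx"],im["cy"],ctrl.grip_depth)
a=cam("scene");b=cam("top")
# red driver / blue / yellow centre estimates, cross views at blob extents
def tops(im,c,near):
    m=[x for x in blobs(mask(im,c)) if np.hypot(*(np.array(x[1])-near))<12]
    return [ (x[0],x[1]) for x in m]
A=cam("scene");
print(cross(a,(291.8,175.5),b,(335.5,198.7)))
print(onplane(b,334.7,199,40),onplane(b,335.8,198.4,50))
```

```text
[[ 0.892  0.453 -0.001]
 [ 0.453 -0.892  0.001]
 [ 0.    -0.001 -1.   ]] 88.50600120097627 0.1
[[-0.00000e+00 -9.68000e-01 -2.53000e-01  6.92600e+01]
 [ 1.00000e+00 -1.00000e-03  2.00000e-03  2.87000e-01]
 [-2.00000e-03 -2.53000e-01  9.68000e-01 -1.61859e+02]
 [ 0.00000e+00  0.00000e+00  0.00000e+00  1.00000e+00]] 285.36389279488833 256.00881785427976 186.7626186018987 18.700000000000003
(array([ 499.34037994, -132.66951457,   45.8406666 ]), np.float64(0.045019538722631015))
[ 499.72574756 -131.60671287   40.        ] [ 499.24863268 -132.77117347   50.        ]
```

Request:
step_arm(plan=[[1, 0.77, -0.57, 0, 0, 0, 0], [1, 0.77, -0.57, 0, 0, 0, 0], [1, 0.77, -0.57, 0, 0, 0, 0], [1, 0.77, -0.57, 0, 0, 0, 0], [1, 0.77, -0.57, 0, 0, 0, 0], [1, 0.77, -0.57, 0, 0, 0, 0], [1, 0.77, -0.57, 0, 0, 0, 0], [1, 0.77, -0.57, 0, 0, 0, 0], [1, 0.77, -0.57, 0, 0, 0, 0], [1, 0.77, -0.57, 0, 0, 0, 0], [1, 0, 0, 0, 0, 0, -1], [1, 0, 0, 0, 0, 0, -1], [1, 0, 0, 0, 0, 0, -1], [1, 0, 0, 0, 0, 0, -1], [1, 0, 0, 0, 0, 0, -1], [1, 0, 0, 0, 0, 0, -1], [1, 0, 0, 0, 0, 0, -1], [1, 0, 0, 0, 0, 0, 0], [1, 0, 0, 0, 0, 0, 0]])

```text
t: 2.68
ee_pos: [497.2, -128.8, 222.7]
orientation: [-2.494, -1.911, 0.0]
ft_force: [0.2, -0.3, -0.4]
width: 87.6
grasp_force: 0.0
```

Run:
```python
from h import *
o=get_obs();print(o["ee_pos"].round(1) if hasattr(o["ee_pos"],'round') else o["ee_pos"],R.from_rotvec(o["orientation"]).as_matrix().round(3).tolist(),o["t"])
im=cam("wrist");save(im,"w1.png");W=cloud(im);np.savez("v1.npz",**im)
for s,ce,m in blobs(mask(im,"yellow"),20):
    p=W[m&(im["depth"]>0)];print(s,ce,np.median(p,0).round(1),p.min(0).round(),p.max(0).round())
```

```text
[ 497.2 -128.8  222.7] [[0.26, 0.966, -0.0], [0.966, -0.26, 0.0], [-0.0, -0.0, -1.0]] 2.675
[245, 158, 29, 29, 204] [259.2, 171.8] [ 501.6 -129.8   51.1] [ 484. -148.   49.] [ 519. -113.   53.]
[253, 163, 13, 14, 149] [258.9, 169.6] [ 501.7 -129.9   39.7] [ 493. -139.   24.] [ 510. -122.   42.]
[410, 254, 34, 58, 540] [430.0, 283.5] [ 548.1 -114.4  320.5] [ 545. -125.  309.] [ 550. -109.  325.]
[78, 259, 14, 9, 34] [84.9, 262.8] [462.9 -87.7 317.8] [462. -89. 315.] [464. -86. 319.]
[69, 265, 28, 47, 378] [78.8, 292.7] [461.2 -93.4 322. ] [ 459. -100.  315.] [464. -87. 325.]
[244, 326, 268, 15, 1944] [408.0, 334.9] [ 540.  -120.4  329.8] [ 500. -127.  326.] [ 562. -109.  332.]
```

View pics/w1.png

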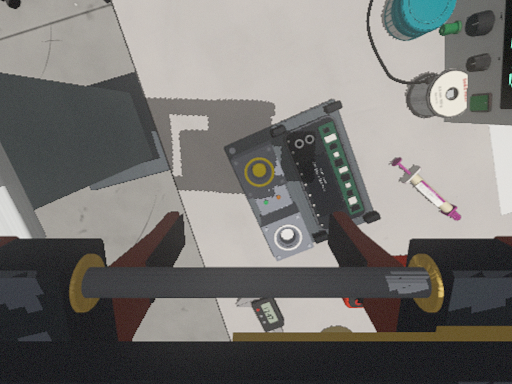

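The picture shows the yellow button at px (259,170) in its ring, the white one at (288,236), and nothing tall in between. Depth puts yellow at (501.7,-129.9,40), as the text says.

Request:
step_arm(plan=[[1, 0.9, -0.21, 0, 0, 0, 0], [1, 0.9, -0.21, 0, 0, 0, 0], [1, 0.9, -0.21, 0, 0, 0, 0], [1, 0.9, -0.21, 0, 0, 0, 0], [1, 0.9, -0.21, 0, 0, 0, 0], [1, 0.9, -0.21, 0, 0, 0, 0], [1, 0, 0, 0, 0, 0, -0.93], [1, 0, 0, 0, 0, 0, -0.93], [1, 0, 0, 0, 0, 0, -0.93], [1, 0, 0, 0, 0, 0, -0.93], [1, 0, 0, 0, 0, 0, -0.93], [1, 0, 0, 0, 0, 0, 0], [1, 0, 0, 0, 0, 0, 0]])

```text
t: 4.35
ee_pos: [506.1, 148.3, 222.7]
orientation: [1.872, 2.523, 0.0]
ft_force: [0.5, -0.2, -0.7]
width: 88.0
grasp_force: 0.0
```

```bash
cat > look.py <<'E'
from h import *
import sys
f=sys.argv[1]
o=get_obs();print(np.round(o["ee_pos"],1),R.from_rotvec(o["orientation"]).as_matrix().round(3).tolist(),o["t"])
im=cam("wrist");save(im,f+".png");W=cloud(im);np.savez(f+".npz",**im)
for c in("red","blue","yellow"):
  for s,ce,m in blobs(mask(im,c),20):
    p=W[m&(im["depth"]>0)&(W[...,2]<250)]
    if len(p)>10: print(c,s,ce,np.median(p,0).round(1),p.min(0).round(),p.max(0).round())
E
python3 look.py w2
```

```text
[506.1 148.3 222.7] [[-0.29, 0.957, 0.0], [0.957, 0.29, 0.0], [-0.0, 0.0, -1.0]] 4.35
red [266, 165, 10, 8, 29] [270.3, 167.9] [516.2 166.1  98.5] [514. 161.  75.] [521. 168. 116.]
```

View pics/w2.png

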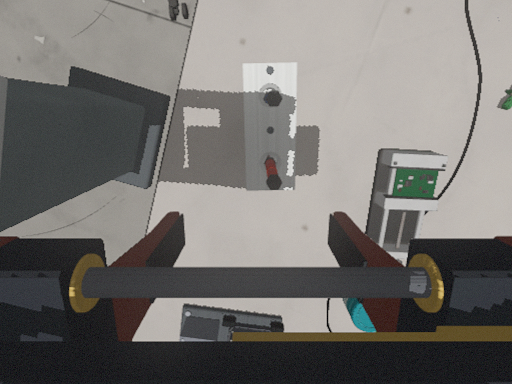

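The picture shows the stand squared with the tool axes, the red driver's black cap at px (274,182) leaning towards the camera view, and the blue one's at (272,97).

```bash
cat > drv.py <<'E'
from h import *
import sys
im=dict(np.load(sys.argv[1]+".npz"));W=cloud(im);D=im["depth"]>0
for n,c in(("red",(513,163)),("blue",(491,232))):
    r=np.hypot(W[...,0]-c[0],W[...,1]-c[1])<25
    m=D&r&(W[...,2]>129)&(W[...,2]<150)
    s=[b for b in blobs(m,10)]
    p=W[m];(x,y),rr=cv2.minEnclosingCircle(np.argwhere(m)[:,::-1].astype(np.float32))
    print(n,"cap px",(round(x,1),round(y,1)),"r",round(rr,1),np.median(p,0).round(1),"z=139:",onplane(im,x,y,139).round(1))
m=D&(abs(W[...,2]-68)<5)&(np.hypot(W[...,0]-502,W[...,1]-197)<100)
m=max(blobs(m,50),key=lambda b:b[0][4])[2]
P=W[m][:,:2].astype(np.float32);rc=cv2.minAreaRect(P);print("stand",rc,np.median(W[m][:,2]))
c=np.array(rc[0]);d=np.array([-.29,.957]);print(c-36*d,c+36*d)
# second view: scene cam
b=cam("scene");W=cloud(b)
m=(b["depth"]>0)&(np.hypot(W[...,0]-513,W[...,1]-163)<25)&(W[...,2]>72)
for lo in range(75,140,10):
    q=W[m&(W[...,2]>=lo)&(W[...,2]<lo+10)]
    if len(q):print("scene",lo,len(q),q.mean(0).round(1))
E
python3 drv.py w2
```

```text
red cap px (274.0, 181.5) r 8.5 [519.5 161.3 138.5] z=139: [519.4 161.5 139. ]
blue cap px (274.0, 98.0) r 8.1 [497.7 228.9 138.6] z=139: [497.8 228.8 139. ]
stand ((507.1493225097656, 200.7615509033203), (56.12216567993164, 136.10488891601562), 17.986236572265625) 67.73924073568159
[517.58932251 166.3095509 ] [496.70932251 235.2135509 ]
scene 75 20 [512.9 166.5  80.1]
scene 85 19 [512.7 165.9  90.1]
scene 95 20 [512.8 165.8  99.8]
scene 105 22 [513.4 165.9 110.4]
scene 115 22 [514.3 165.  119.7]
scene 125 25 [513.9 164.4 130.3]
scene 135 21 [515.4 162.4 137.4]
```

Request:
step_arm(plan=[[1, 0.2, 0.3, 0, 0, 0, 0], [1, 0, 0, 0.6, 0, 0, 0], [1, 0, 0, 0.56, 0, 0, 0], [1, 0, 0, 0, 0, 0, 0], [1, 0, 0, 0, 0, 0, 0]])

```text
t: 5.08
ee_pos: [518.3, 162.8, 165.4]
orientation: [1.868, 2.525, 0.001]
ft_force: [-0.6, -0.3, 0.4]
width: 87.7
grasp_force: 0.0
```

```bash
python3 look.py w3; python3 drv.py w3
python3 - <<'E'
from h import *
a=dict(np.load("w2.npz"));b=dict(np.load("w3.npz"))
W=cloud(b);m=(b["depth"]>0)&(W[...,2]>129)&(W[...,2]<150)&(np.hypot(W[...,0]-519,W[...,1]-162)<25)
(x,y),r=cv2.minEnclosingCircle(np.argwhere(m)[:,::-1].astype(np.float32))
print("two-view cap",cross(a,(274,181.5),b,(x,y)))
E
```

```text
[518.3 162.8 165.4] [[-0.293, 0.956, 0.001], [0.956, 0.293, 0.0], [0.0, 0.001, -1.0]] 5.075
red [250, 184, 12, 16, 83] [255.7, 191.6] [517.6 166.5  97.4] [514. 159.  77.] [523. 168. 110.]
red cap px (256.0, 214.5) r 10.7 [519.6 162.  138.5] z=139: [519.3 162.  139. ]
blue cap px (254.5, 110.5) r 11.0 [497.7 229.  138.6] z=139: [497.8 228.9 139. ]
stand ((507.0426330566406, 200.4793701171875), (56.193477630615234, 136.3560791015625), 17.970348358154297) 67.75277842102372
[517.48263306 166.02737012] [496.60263306 234.93137012]
scene 75 24 [512.9 166.9  79.8]
scene 85 18 [512.5 166.2  89.9]
scene 95 21 [512.9 165.5  99.4]
scene 105 23 [513.4 165.3 110.4]
scene 115 22 [514.5 165.  120.1]
scene 125 24 [513.6 164.9 130.7]
scene 135 22 [515.1 162.7 137.5]
two-view cap (array([519.70077908, 160.79898747, 135.79390989]), np.float64(0.17938764305384586))
```

View pics/w3.png

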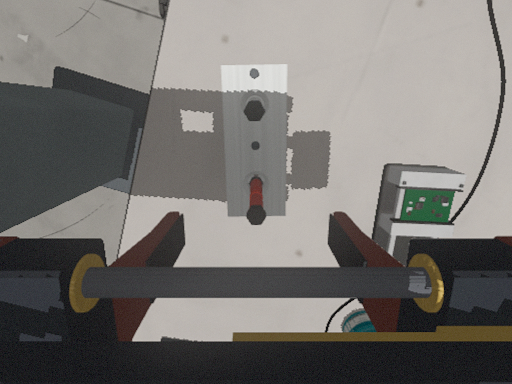

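The picture shows the red cap centred between the fingers at px (256,214). Two views put it at 136–139 mm, as expected, so I descend to the 100 mm grip point and close.

Request:
step_arm(plan=[[1, 0, 0.01, 0.5, 0, 0, 0], [1, 0, 0, 0.5, 0, 0, 0], [1, 0, 0, 0.4, 0, 0, 0], [1, 0, 0, 0.2, 0, 0, 0], [1, 0, 0, 0, 0, 0, 0], [-1, 0, 0, 0, 0, 0, 0], [-1, 0, 0, 0, 0, 0, 0], [-1, 0, 0, 0, 0, 0, 0], [-1, 0, 0, 0, 0, 0, 0], [-1, 0, 0, 0, 0, 0, 0], [-1, 0, 0, 0, 0, 0, 0], [-1, 0, 0, 0, 0, 0, 0], [-1, 0, 0, 0, 0, 0, 0]])

```text
t: 6.8
ee_pos: [517.9, 162.4, 84.7]
orientation: [-1.868, -2.526, 0.0]
ft_force: [0.8, 0.5, 0.3]
width: 12.3
grasp_force: 30.0
```

Request:
step_arm(plan=[[-1, 0, 0, -0.2, 0, 0, 0], [-1, 0, 0, -0.3, 0, 0, 0], [-1, 0, 0, -0.5, 0, 0, 0], [-1, 0, 0, -0.5, 0, 0, 0], [-1, 0, 0, -0.5, 0, 0, 0], [-1, 0, 0, 0, 0, 0, 0], [-1, 0, 0, 0, 0, 0, 0]])

```text
t: 7.68
ee_pos: [517.6, 162.3, 184.5]
orientation: [-1.868, -2.526, 0.0]
ft_force: [0.4, -0.4, -0.7]
width: 11.9
grasp_force: 30.0
```

```bash
cat > tip.py <<'E'
from h import *
import sys
o=get_obs();p=np.array(o["ee_pos"]);Rm=R.from_rotvec(o["orientation"]).as_matrix();print(p.round(1),Rm.round(3).tolist(),o["width"],o["t"])
b=cam("scene");W=cloud(b);np.savez(sys.argv[1]+"s.npz",**b)
m=(b["depth"]>0)&(np.hypot(W[...,0]-p[0],W[...,1]-p[1])<22)&(W[...,2]<p[2]-5)
for lo in range(int(p[2])-95,int(p[2])-5,10):
    k=m&(W[...,2]>=lo)&(W[...,2]<lo+10)
    if k.sum()>2:
        vv,uu=np.nonzero(k);print(lo,k.sum(),W[k].mean(0).round(1),uu.mean().round(1),vv.mean().round(1))
u,v=[int(x) for x in (lambda q:(b["fx"]*q[0]/q[2]+b["cx"],b["fy"]*q[1]/q[2]+b["cy"]))((np.linalg.inv(b["T"])@np.r_[p,1])[:3])]
A=cv2.resize(b["pixels"][v-45:v+75,u-60:u+60],(480,480),interpolation=cv2.INTER_CUBIC)
w=cam("wrist");np.savez(sys.argv[1]+"w.npz",**w)
B=cv2.resize(w["pixels"][130:290,190:320],(390,480),interpolation=cv2.INTER_CUBIC)
print(u-60,v-45)
cv2.imwrite("pics/"+sys.argv[1]+".png",np.hstack([A,B])[...,::-1][:, :800])
E
python3 tip.py t1
```

```text
[517.6 162.3 184.5] [[-0.293, 0.956, -0.0], [0.956, 0.293, -0.0], [0.0, -0.0, -1.0]] 11.927067588842085 7.675
99 3 [513.3 167.4 105.7] 216.0 199.0
109 6 [513.4 167.6 114.8] 215.7 195.2
119 9 [513.9 166.7 123.6] 215.6 191.2
129 9 [513.4 166.9 134.1] 215.4 186.8
139 9 [513.6 166.2 144.2] 215.3 182.2
149 22 [511.9 167.7 154.7] 215.2 178.0
159 23 [511.6 168.  164. ] 215.0 174.0
169 23 [511.8 167.  173.8] 215.0 169.4
154 118
```

View pics/t1.png

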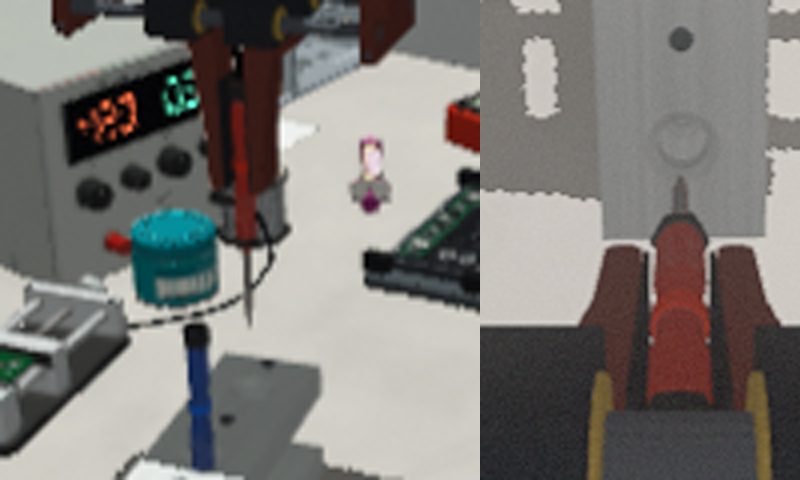

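The scene crop shows the driver held upright with its tip at px (216.2,199.2). The wrist crop shows the tip at (256.7,189.5) and its empty hole at (257.7,176).

Run:
```python
from h import *
a=dict(np.load("t1s.npz"));b=dict(np.load("t1w.npz"))
P,e=cross(a,(216.2,199.2),b,(256.7,189.5));print("tip",P.round(1),e,"wrist at z",onplane(b,256.7,189.5,104).round(1))
print("hole top via wrist",onplane(b,257.7,176.2,68).round(1))
T=b["T"]@np.linalg.inv(b["T_tool_cam"]);print("tip in tool",(np.linalg.inv(T)@np.r_[onplane(b,256.7,189.5,104),1]).round(1))
```

```text
tip [517.2 163.7 102.2] 1.9476965259082 wrist at z [517.7 164.8 104. ]
hole top via wrist [517.6 168.9  68. ]
tip in tool [ 2.4  1.2 80.   1. ]
```

Request:
step_arm(plan=[[-1, -0.35, -0.13, 0, 0, 0, 0], [-1, -0.69, -0.26, 0, 0, 0, 0], [-1, -0.69, -0.26, 0, 0, 0, 0], [-1, -0.69, -0.26, 0, 0, 0, 0], [-1, -0.69, -0.26, 0, 0, 0, 0], [-1, -0.69, -0.26, 0, 0, 0, 0], [-1, -0.69, -0.26, 0, 0, 0, 0], [-1, -0.69, -0.26, 0, 0, 0, 0], [-1, -0.35, -0.13, 0, 0, 0, 0], [-1, 0, 0, 0.5, 0, 0, 0], [-1, 0, 0, 0.2, 0, 0, 0], [-1, 0, 0, 0, 0, 0, 0], [-1, 0, 0, 0, 0, 0, 0]])

```text
t: 9.4
ee_pos: [499.8, -132.2, 150.1]
orientation: [1.867, 2.526, 0.0]
ft_force: [-0.1, 0.1, 0.4]
width: 11.8
grasp_force: 30.0
```

```bash
python3 tip.py t2|head -1
python3 - <<'E'
from h import *
b=dict(np.load("t2w.npz"));W=cloud(b);s=dict(np.load("t2s.npz"))
for im in(b,s):
  for st,ce,m in blobs(mask(im,"yellow"),10):
    if ce[1]<235:print(st,ce,onplane(im,*ce,50).round(1),onplane(im,*ce,40).round(1))
E
```

```text
[ 499.8 -132.2  150.1] [[-0.293, 0.956, 0.0], [0.956, 0.293, -0.0], [-0.0, 0.0, -1.0]] 11.810157920674282 9.4
[239, 167, 38, 36, 305] [257.6, 183.2] [ 501.1 -128.7   50. ] [ 501.9 -131.1   40. ]
[249, 174, 17, 16, 220] [257.3, 181.5] [ 500.4 -127.2   50. ] [ 501.1 -129.6   40. ]
[282, 97, 30, 4, 50] [294.5, 98.5] [ 868.5 -806.9   50. ] [ 886.7 -840.2   40. ]
[286, 172, 5, 6, 13] [287.4, 175.1] [ 506.1 -120.6   50. ] [ 516.5 -139.3   40. ]
[290, 172, 9, 6, 19] [295.2, 174.2] [ 491.6 -136.9   50. ] [ 501.7 -155.9   40. ]
```

View pics/t2.png

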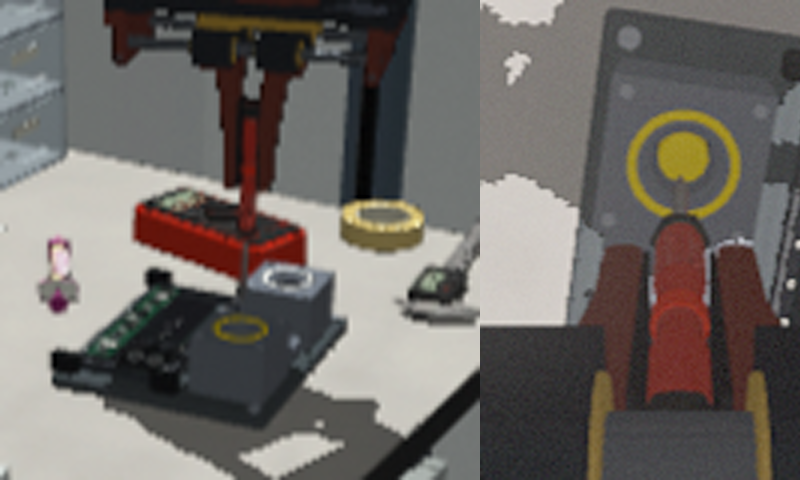

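The picture shows the blade over the yellow button (wrist crop px 683,158), with its tip about 1 mm off centre. I go down in small steps.

Request:
step_arm(plan=[[-1, 0, 0.02, 0.2, 0, 0, 0], [-1, 0, 0, 0.2, 0, 0, 0], [-1, 0, 0, 0.1, 0, 0, 0], [-1, 0, 0, 0.08, 0, 0, 0], [-1, 0, 0, 0.04, 0, 0, 0], [-1, 0, 0, 0, 0, 0, 0]])

```text
t: 10.25
ee_pos: [500.5, -132.3, 118.8]
orientation: [1.868, 2.525, 0.0]
ft_force: [-0.0, -0.7, 1.4]
width: 11.8
grasp_force: 30.0
```

Request:
step_arm(plan=[[-1, 0, 0, 0.04, 0, 0, 0], [-1, 0, 0, 0.02, 0, 0, 0], [-1, 0, 0, 0, 0, 0, 0]])

```text
t: 10.62
ee_pos: [500.5, -132.2, 115.8]
orientation: [1.868, 2.525, 0.0]
ft_force: [-0.1, 0.5, 2.5]
width: 11.7
grasp_force: 30.0
```

Request:
step_arm(plan=[[-1, 0, 0, 0.03, 0, 0, 0], [-1, 0, 0, 0, 0, 0, 0], [-1, 0, 0, 0, 0, 0, 0]])

```text
t: 11.0
ee_pos: [501.3, -132.5, 115.0]
orientation: [1.867, 2.524, 0.001]
ft_force: [0.5, -0.1, 8.1]
width: 11.9
grasp_force: 30.0
```

Request:
step_arm(plan=[[-1, 0, 0, 0.02, 0, 0, 0], [-1, 0, 0, 0, 0, 0, 0], [-1, 0, 0, 0, 0, 0, 0]])

```text
t: 11.38
ee_pos: [501.9, -132.7, 114.6]
orientation: [1.866, 2.523, 0.002]
ft_force: [-0.5, -0.6, 12.4]
width: 11.6
grasp_force: 30.0
```

The force rose gradually and then stiffly to 12 N, so the button has bottomed. I retract and return.

Request:
step_arm(plan=[[-1, 0, 0, -0.2, 0, 0, 0], [-1, 0, 0, -0.4, 0, 0, 0], [-1, 0, 0, -0.4, 0, 0, 0], [-1, 0, 0, -0.4, 0, 0, 0], [-1, 0.35, 0.13, 0, 0, 0, 0], [-1, 0.69, 0.26, 0, 0, 0, 0], [-1, 0.69, 0.26, 0, 0, 0, 0], [-1, 0.69, 0.26, 0, 0, 0, 0], [-1, 0.69, 0.26, 0, 0, 0, 0], [-1, 0.69, 0.26, 0, 0, 0, 0], [-1, 0.69, 0.26, 0, 0, 0, 0], [-1, 0.69, 0.26, 0, 0, 0, 0], [-1, 0.35, 0.11, 0, 0, 0, 0], [-1, 0, 0, 0, 0, 0, 0], [-1, 0, 0, 0, 0, 0, 0]])

```text
t: 13.25
ee_pos: [517.4, 161.6, 182.8]
orientation: [-1.868, -2.525, 0.002]
ft_force: [0.0, 0.4, -0.3]
width: 12.1
grasp_force: 30.0
```

```bash
python3 tip.py t3
```

```text
[517.4 161.6 182.8] [[-0.292, 0.956, -0.001], [0.956, 0.292, -0.001], [-0.0, -0.001, -1.0]] 12.064622246726392 13.25
107 5 [512.8 166.8 112.2] 216.2 196.2
117 10 [513.2 166.2 121.2] 216.0 192.2
127 10 [513.8 166.4 132.1] 215.5 187.5
137 9 [513.8 165.3 142.5] 215.6 182.8
147 22 [511.5 167.  153.9] 215.6 178.3
157 25 [511.7 166.6 162.4] 215.5 174.4
167 28 [511.9 165.7 171.9] 215.4 170.0
154 118
```

View pics/t3.png

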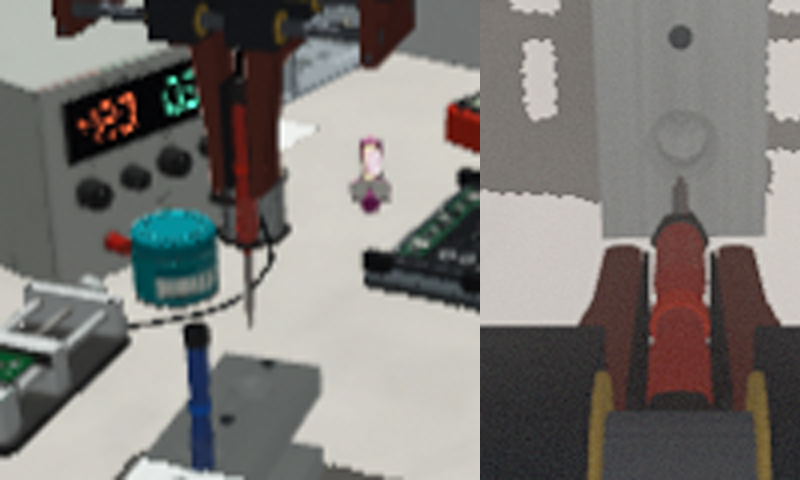

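The driver sits unchanged in the grip (tip at wrist crop px 681,178), with the hole just ahead as before. I lower it to the original pose.

Request:
step_arm(plan=[[-1, 0.015, 0.01, 0.4, 0, 0, 0], [-1, 0, 0, 0.4, 0, 0, 0], [-1, 0, 0, 0.3, 0, 0, 0], [-1, 0, 0, 0.3, 0, 0, 0], [-1, 0, 0, 0.2, 0, 0, 0], [-1, 0, 0, 0.2, 0, 0, 0], [-1, 0, 0, 0.06, 0, 0, 0], [-1, 0, 0, 0, 0, 0, 0]])

```text
t: 14.35
ee_pos: [518.2, 163.3, 90.1]
orientation: [-1.868, -2.526, 0.0]
ft_force: [-0.3, 0.0, -1.0]
width: 11.9
grasp_force: 30.0
```

Request:
step_arm(plan=[[-1, 0, 0, 0.05, 0, 0, 0], [-1, 0, 0, 0.04, 0, 0, 0], [-1, 0, 0, 0, 0, 0, 0]])

```text
t: 14.72
ee_pos: [518.1, 163.2, 85.7]
orientation: [-1.868, -2.526, 0.0]
ft_force: [1.0, 0.4, -0.1]
width: 11.6
grasp_force: 30.0
```

Request:
step_arm(plan=[[-1, 0, 0, 0.02, 0, 0, 0], [-1, 0, 0, 0, 0, 0, 0], [1, 0, 0, 0, 0, 0, 0], [1, 0, 0, 0, 0, 0, 0], [1, 0, 0, 0, 0, 0, 0], [1, 0, 0, 0, 0, 0, 0], [1, 0, 0, 0, 0, 0, 0], [1, 0, 0, 0, 0, 0, 0], [1, 0, 0, -0.3, 0, 0, 0], [1, 0, 0, -0.5, 0, 0, 0], [1, 0, 0, -0.8, 0, 0, 0], [1, 0, 0, 0, 0, 0, 0], [1, 0, 0, 0, 0, 0, 0]])

```text
t: 16.35
ee_pos: [518.0, 163.2, 164.9]
orientation: [1.868, 2.525, 0.0]
ft_force: [-0.3, 0.9, -0.5]
width: 87.5
grasp_force: 0.0
```

```bash
python3 look.py w4; python3 drv.py w4
```

```text
[518.  163.2 164.9] [[-0.293, 0.956, 0.0], [0.956, 0.293, 0.0], [0.0, 0.0, -1.0]] 16.35
red [251, 187, 12, 18, 90] [256.3, 193.7] [517.9 166.2  97.9] [514. 160.  81.] [524. 168. 122.]
red cap px (256.9, 215.7) r 10.6 [519.8 161.5 138.4] z=139: [519.7 161.8 139. ]
blue cap px (254.5, 111.5) r 11.0 [497.7 228.9 138.6] z=139: [497.6 228.7 139. ]
stand ((506.9658508300781, 200.72549438476562), (56.04082489013672, 136.15643310546875), 17.981693267822266) 67.76139229161282
[517.40585083 166.27349438] [496.52585083 235.17749438]
scene 75 21 [512.8 166.3  80.3]
scene 85 17 [513.5 166.2  89.9]
scene 95 22 [513.5 165.4  99.5]
scene 105 24 [514.3 164.6 110.4]
scene 115 22 [514.1 164.8 120.6]
scene 125 21 [512.8 164.8 130.9]
scene 135 21 [515.4 162.3 137.3]
```

View pics/w4.png

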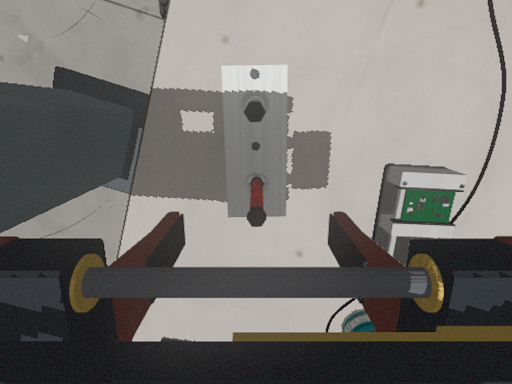

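The picture shows the red driver back as at the start: cap at px (257,216), 138.4 mm high. The fingers are clear of it and blue is unmoved.

```bash
python3 -c "
from workcell import ctrl
print(ctrl.close_job())"
```

```text
the job is handed in; nothing more can be done
None
```

I pressed the yellow button fully down with the red driver, put the driver back upright in its own hole and let go, and handed the job in; the hand-in call gave no verdict.

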